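# Present a brass bush over the bore gauge

### The job

Pick the brass bush out of the steel parts bin, carry it over the bin wall and the yellow guard rail, and stop with it hovering level and centred over the pin of the green bore gauge, its underside about 15 mm above the pin's top, so that the pin could rise straight into the bore. Do not touch the guard rail or either gauge with anything, and leave the steel rings and the oil bottle where they are. Finish while still holding the bush there, motionless in the gripper: do not lower it onto the pin or let go.

Things in the scene. Friction and masses are not known exactly. Their poses are not given: they have to be found in the camera images.
- bush: Brass-coloured plain bush (the only one): a ring 52 mm outside diameter, 36 mm bore, 30 mm high, about 0.2 to 0.36 kg, lying flat on the floor of the bin, bore upright, loose. Origin: centre of its underside, on the bore axis; z is the bore axis, up.
- bin: Dark sheet-steel open parts bin, fixed, 300 mm (its x) by 260 mm (its y) outside, 70 mm high, walls and floor 4 mm thick. Origin: centre of its underside on the bench. It may be turned up to 0.25 rad. The three rings lie in it in a zigzag: spread about 75 mm apart along the bin's x and alternating about 70 mm in its y, so the two finger pads fit best closing along the bin's y.
- steel_ring_a: Bystander: grey steel ring of the same size as the bush, loose, flat on the bin floor. Origin: centre of its underside.
- steel_ring_b: Bystander: a second grey steel ring of the same size, loose, flat on the bin floor. Origin: centre of its underside.
- guard: Fixed yellow tubular guard rail standing between bin and gauges: two level bars of 16 mm diameter and 376 mm overall length along its x, the upper one topping out at 130 mm above the bench, on two posts with 50 mm square feet. Origin: under its middle on the bench. It may be turned up to 0.1 rad.
- gauge: The green bore gauge, fixed: green base block 80 x 80 x 30 mm, on it a green sleeve of 36 mm diameter up to 80 mm above the bench, from which a steel pin of 22 mm diameter sticks up. Origin: centre of its underside on the bench; z up. The pin is on this vertical axis.
- gauge_tip (a point): Centre of the flat top of the green gauge's steel pin, 100 to 130 mm above the bench (the pin's height is set differently each time and stays); z up.
- blue_gauge: Bystander: a blue gauge of the same build, fixed, its pin top 110 mm above the bench. Blue and green gauge may have changed places. Origin: centre of its underside.
- oil_bottle: Bystander: white plastic oil bottle with a red cap, 50 mm diameter, 120 mm high, standing loose beyond the guard rail on the gauges' side. Origin: centre of its underside.
Things that resemble listed ones, but are neither listed nor needed, are in the scene too. Of the things shaped like the bush, the brass one is meant. Several things have the shape of the gauge; the one meant has the colours described above.

How it is judged:
By the outcome, as a careful person would: the job done as asked, in the order asked, and still so for the second after the job is handed in, while the arm keeps its last pose, push and grip.
It also fails if it takes over 42 s, if anything falls off the work surface, if the arm or the gripper's body presses on something with over 40 N, if the wrist force passes 120 N, or if a joint passes its speed limit or range.

### The arm

A 7-joint arm with a two-finger parallel gripper is mounted at the origin on the work surface. World frame = base frame: x ahead of the robot, y to its left, z up, the work surface at z = 0. Lengths are in m, angles in rad, forces in N, time in s.
With the tool pointing down it reaches from about 0.35 to 0.9 m from the base axis. Payload 19.9 kg.
Tool frame: the origin (TCP) lies at the very end of the fingers, on their centre line; the grasp point (between the pads) lies 19 mm behind it (ctrl.grip_depth is the distance from the TCP to the grasp point, in m); z points along the fingers, y is the line along which they close (so a half turn about z gives the same grasp; the last joint's range is limited). The gripper opens to 85 mm and grips with 20 to 120 N. Pads are 22 mm wide; open, the fingers measure 114 mm over their backs; the gripper's body (76 mm by 85 mm) begins 54 mm behind the grasp point. The pads swing forward as they close: fully open they stand 13 mm farther back than shut.
Start: joints at [1.131, 0.417, -0.01, 1.614, 0.005, 1.111, -0.053], TCP at [0.242, -0.576, 0.231] pointing down, gripper open.
Joint ranges: [-2.81, 2.81], [-0.39, 2.02], [-1.27, 1.25], [0.06, 2.57], [-1.19, 4.33], [0.19, 2], [-2.82, 2.82]. Speed limits (rad/s): [1.89, 1.89, 2.39, 2.39, 3.01, 3.01, 3.01].

### API

Orientations are given as a 3x3 rotation matrix whose columns are the frame's x, y, z axes.
In Python, from cell import sensors, eyes, ctrl gives the robot as it stands.
- The arm moves only by the shell command python3 -m pendant 'ROWS'. ROWS is JSON, a list of rows, each a list of 7 numbers: the shift along the tool's x, y, z in m, then the turn, a rotation vector about the tool's x, y, z in degrees, then the opening, from 0 (shut) to 1 (fully open). In form: [[dx, dy, dz, wx, wy, wz, grip], ...]. A call has 1 to 10 rows; each row is the pose to reach, as a shift and turn from the pose commanded when the call began, along the tool's axes at that moment; what a row does not reach only later rows make up. A row lasts 1/12 s, in which the tool goes at most 41.7 mm and 7.16 degrees, less where a joint would pass 70% of its speed; a pose out of reach is approached as far as the arm can. A call with a gripper value outside its range is refused whole. The fingers move at their own pace and stop on an object; the grip force is fixed at half the most. Time passes only in rows, so rows that repeat a pose let the fingers close. It gives the time, the measured TCP pose, the force, the opening and the grip force at its end, in the units of the state.
- sensors.get_state(): the state, without advancing time (a new reading comes with each control period).
- eyes.grab_frame(name): name is "scene" or "top"; returns (picture, depth): 420x560x3 uint8, red, green, blue; 420x560 float32, m along the optical axis (not along the pixel's ray), 0 where there is no reading.
- eyes.calibration(name): a dict with "mtx" (3x3 intrinsics, pixels), "R" (3x3) and "t" (3): a world point X has camera coordinates R X + t. Camera axes: x right, y down, z forward; pixel columns grow to the right and rows downward; lengths in m; the calibration is good to about 2 mm. A picture is of the moment at which its call begins. calibration takes no time and is no camera call.
- ctrl.job_done(): hands the job in; it is judged then, once.
The state is a dict: "time": time; "joint_positions": joint angles; "joint_vel": joint speeds; "joint_efforts": joint torques, N m; "eef_pos": TCP position; "tcp_rot": TCP orientation; "contact_force": force on the tool from outside, world axes, zero at the start; "torque": the same for the moment, N m; "grip_width": finger opening in m; "finger_force": force on a finger pad.
Only numpy, scipy, OpenCV 4.12 (cv2) and the standard library are available. Lean on these libraries where they do the work, as an engineer would, in place of code of your own. Each camera call takes 0.05 s, during which the arm holds its last target. There are 200 camera calls.

## Working session

There is one attempt and no reset: what is moved stays moved. The work goes in short steps, Python scripts to look and compute and a shell command to move; the robot and the scene stay as the last step left them, time stands still between calls to the robot, and variables do not carry over. Pictures are saved under pics/ and viewed, at most 10 in all, crops included, and the job is handed in when it is done.

```bash
ls; mkdir -p pics; python3 - <<'E'
from cell import sensors, eyes, ctrl
import cv2, numpy as np
for n in("scene","top"):
    p,d=eyes.grab_frame(n); cv2.imwrite(f"pics/{n}0.png",p[:,:,::-1]); np.save(f"pics/{n}0.npy",d)
    c=eyes.calibration(n); print(n,c["mtx"].tolist(),c["R"].round(4).tolist(),c["t"].round(4).tolist(),(-c["R"].T@c["t"]).round(3))
s=sensors.get_state(); print(s["time"],s["eef_pos"],s["tcp_rot"],s["grip_width"],ctrl.grip_depth)
E
```

```text
pics
scene [[480.8227838465876, 0.0, 283.29825834877965], [0.0, 480.8227838465876, 211.66763358833472], [0.0, 0.0, 1.0]] [[0.3787, 0.9255, -0.011], [0.6045, -0.2564, -0.7542], [-0.7008, 0.2789, -0.6565]] [-0.1805, -0.2354, 1.3147] [ 1.132 -0.26   0.684]
top [[452.49651105590107, 0.0, 276.5227495617456], [0.0, 452.49651105590107, 215.11971155593247], [0.0, 0.0, 1.0]] [[0.026, -0.9996, -0.0058], [-0.998, -0.0256, -0.058], [0.0579, 0.0073, -0.9983]] [-0.0264, 0.5097, 1.1875] [ 0.441 -0.022  1.215]
0.1 [ 0.24197725 -0.5759082   0.23072446] [[ 9.21916363e-01  3.87388651e-01 -5.03163878e-04]
 [ 3.87388968e-01 -9.21915844e-01  9.81661853e-04]
 [-8.35900905e-05 -1.09993026e-03 -9.99999392e-01]] 0.08492564181086494 0.0187
```

View pics/scene0.png

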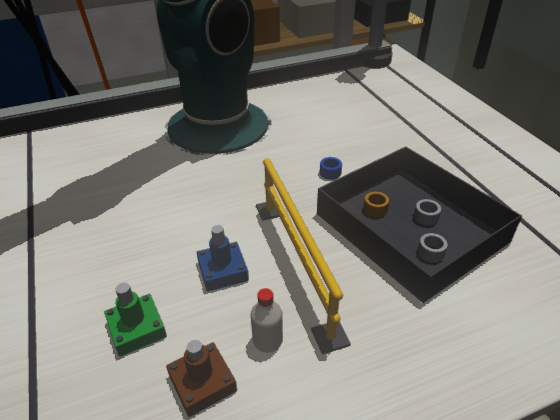

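View pics/top0.png

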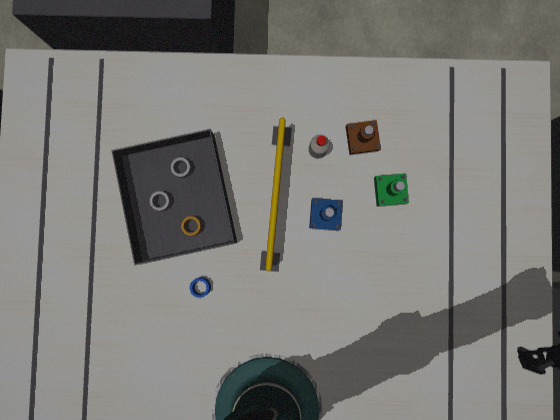

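The top view shows these ring-shaped candidates:
- Brass bush: top (191,226), scene (376,204).
- Steel rings: top (180,167) and (159,201), scene (427,211) and (433,246).
- Blue ring outside the bin: top (200,287), scene (331,168).

The gauge-shaped candidates:
- Green: pin at top (399,186), scene (124,290).
- Blue: top (328,212), scene (218,232).
- Brown decoy: top (367,131), scene (195,349).

I choose the brass ring inside the bin and the green gauge. Next is one close crop of both in both views, plus measurements.

```bash
cat > h.py <<'E'
import cv2, numpy as np
from cell import eyes
C={n:eyes.calibration(n) for n in("scene","top")}
def tri(a,b):  # a: scene pixel, b: top pixel -> world point, reprojection errors
    P=[C[n]["mtx"]@np.c_[C[n]["R"],C[n]["t"]] for n in("scene","top")]
    X=cv2.triangulatePoints(P[0],P[1],np.float64(a).reshape(2,1),np.float64(b).reshape(2,1)); X=X[:3,0]/X[3,0]
    return X,[np.round(proj(n,X)-q,1) for n,q in(("scene",a),("top",b))]
def proj(n,X):
    c=C[n]; x=c["mtx"]@(c["R"]@X+c["t"]); return x[:2]/x[2]
def cloud(n,d):
    c=C[n]; v,u=np.mgrid[:420,:560]; r=np.stack([u,v,np.ones_like(u)],-1)@np.linalg.inv(c["mtx"]).T
    return (r*d[...,None]-c["t"])@c["R"]
E
python3 - <<'E'
from h import *
im={n:cv2.imread(f"pics/{n}0.png") for n in C}
def crop(n,u,v): return cv2.resize(im[n][v-18:v+19,u-25:u+25],(400,296),interpolation=cv2.INTER_CUBIC)
cv2.imwrite("pics/crop1.png",np.vstack([np.hstack([crop("scene",376,204),crop("top",191,226)]),np.hstack([crop("scene",124,295),crop("top",397,187)])]))
for n in C:
    W=cloud(n,np.load(f"pics/{n}0.npy")); hsv=cv2.cvtColor(im[n],cv2.COLOR_BGR2HSV)
    def fit(u,v,r,zlo,zhi,name,hue=None):
        w=W[v-r:v+r+1,u-r:u+r+1].reshape(-1,3); h=hsv[v-r:v+r+1,u-r:u+r+1].reshape(-1,3)
        m=(w[:,2]>zlo)&(w[:,2]<zhi)
        if hue: m&=(h[:,0]>hue[0])&(h[:,0]<hue[1])&(h[:,1]>90)
        q=w[m]; print(n,name,len(q),"med",np.median(q,0).round(4),"min",q.min(0).round(4),"max",q.max(0).round(4), "p90z",np.percentile(q[:,2],90).round(4))
        return q
    B={"scene":(376,204),"top":(191,226)}[n]; G={"scene":(124,290),"top":(397,187)}[n]
    fit(*B,18,0.026,0.06,"bush top",(8,30)); fit(*G,14,0.09,0.16,"green pin")
    L={"scene":[("blue pin",218,232),("brown pin",195,347)],"top":[("blue pin",328,212),("brown pin",367,131)]}[n]
    for k,u,v in L: fit(u,v,10,.09,.16,k)
    for k,u,v in {"scene":[("ringa",427,210),("ringb",433,246)],"top":[("ringa",180,167),("ringb",159,201)]}[n]: fit(u,v,13,.027,.045,k)
W=cloud("top",np.load("pics/top0.npy"))
reg=W.reshape(-1,3)
m=(reg[:,2]>.055)&(reg[:,2]<.085)&(reg[:,1]>.04)&(reg[:,1]<.5)&(reg[:,0]>.2)
q=reg[m]; print("bin rim",cv2.minAreaRect(q[:,:2].astype(np.float32)))
hsv=cv2.cvtColor(im["top"],cv2.COLOR_BGR2HSV).reshape(-1,3)
m=(hsv[:,0]>20)&(hsv[:,0]<34)&(hsv[:,1]>150)&(reg[:,2]>.1); q=reg[m]; print("guard",cv2.minAreaRect(q[:,:2].astype(np.float32)),np.percentile(q[:,2],[50,98]))
E
```

```text
scene bush top 273 med [0.4813 0.211  0.034 ] min [0.4529 0.1872 0.026 ] max [0.5043 0.2387 0.0384] p90z 0.0361
scene green pin 237 med [ 0.5929 -0.3126  0.1079] min [ 0.5765 -0.3237  0.09  ] max [ 0.5991 -0.3022  0.1115] p90z 0.1102
scene blue pin 188 med [ 0.5234 -0.1413  0.1085] min [ 0.5068 -0.1513  0.0902] max [ 0.5293 -0.1297  0.113 ] p90z 0.1121
scene brown pin 222 med [ 0.7294 -0.2363  0.1007] min [ 0.7156 -0.2467  0.0902] max [ 0.7384 -0.2254  0.104 ] p90z 0.1022
scene ringa 282 med [0.5443 0.2965 0.0341] min [0.516  0.2706 0.027 ] max [0.5691 0.324  0.0378] p90z 0.0363
scene ringb 330 med [0.6338 0.2448 0.034 ] min [0.6063 0.2203 0.027 ] max [0.6587 0.2711 0.0381] p90z 0.0362
top bush top 166 med [0.4745 0.2106 0.0336] min [0.4511 0.1854 0.026 ] max [0.5011 0.2362 0.0385] p90z 0.0368
top green pin 74 med [ 0.5841 -0.3124  0.1079] min [ 0.5743 -0.3255  0.0918] max [ 0.5942 -0.3042  0.1124] p90z 0.1107
top blue pin 70 med [ 0.5154 -0.1418  0.1105] min [ 0.5043 -0.1522  0.0909] max [ 0.5255 -0.1315  0.1157] p90z 0.1127
top brown pin 68 med [ 0.723  -0.2367  0.0998] min [ 0.7132 -0.2466  0.0901] max [ 0.7344 -0.2274  0.1057] p90z 0.103
top ringa 163 med [0.6287 0.2433 0.0339] min [0.6037 0.2186 0.0272] max [0.6538 0.2689 0.0396] p90z 0.0371
top ringb 173 med [0.5387 0.2943 0.034 ] min [0.5142 0.2703 0.0274] max [0.5646 0.3201 0.04  ] p90z 0.0377
bin rim ((0.5482639074325562, 0.25370699167251587), (0.300550639629364, 0.2618076503276825), 13.8327054977417)
guard ((0.5558706521987915, -0.015363650396466255), (0.028440380468964577, 0.36988791823387146), 86.20672607421875) [0.12899306 0.13370083]
```

View pics/crop1.png

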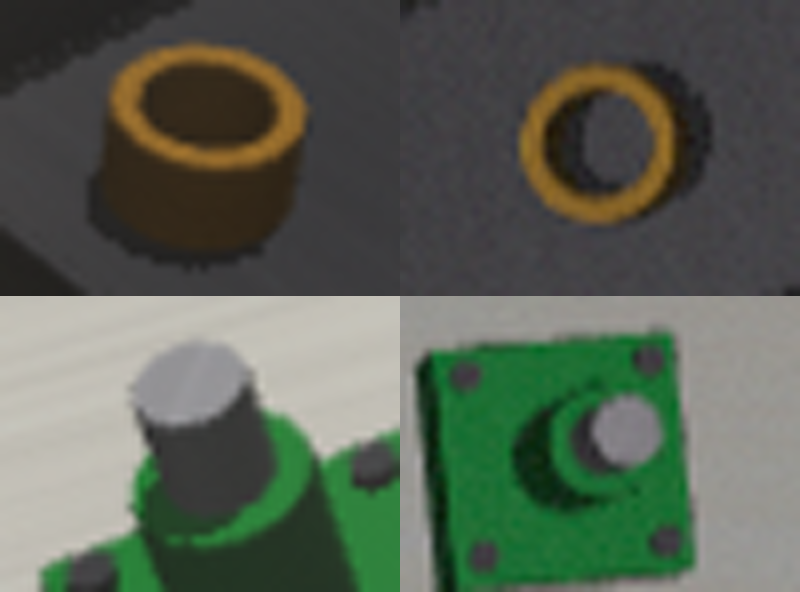

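The crop confirms the brass bush: its rim centre is at scene ≈(376.5,198.9) and top ≈(190.4,225.4). It also confirms the green gauge's pin top at scene ≈(122.5,287.4) and top ≈(399.9,185.4). Now I triangulate both points and work out the move.

```bash
cat >> h.py <<'E'
def shift(p,s=None):
    from cell import sensors
    s=s or sensors.get_state(); return (np.array(s["tcp_rot"]).T@(np.array(p)-s["eef_pos"])).round(4)
E
python3 - <<'E'
from h import *
print("bush rim",*tri((376.5,198.9),(190.4,225.4))); print("pin",*tri((122.5,287.4),(399.9,185.4)))
B=tri((376.5,198.9),(190.4,225.4))[0]
print(shift([B[0],B[1],.231]))
E
```

```text
bush rim [0.47697458 0.21219553 0.03378772] [array([-0.5,  0.1]), array([-0.4, -0.2])]
pin [ 0.58572887 -0.31373054  0.10836893] [array([-0.6, -0. ]), array([-0.4, -0.1])]
[ 5.220e-01 -6.355e-01  4.000e-04]
```

The rim height of 33.8 mm matches the expected 34 mm, and the pin top of about 109 mm is within 100–130 mm. Both are within reach, so I start moving.

```bash
python3 -m pendant '[[0.026,-0.032,0,0,0,0,1],[0.052,-0.064,0,0,0,1,1],[0.078,-0.096,0,0,0,2,1],[0.104,-0.128,0,0,0,3,1],[0.13,-0.16,0,0,0,4,1],[0.156,-0.192,0,0,0,5,1],[0.182,-0.224,0,0,0,6,1],[0.208,-0.256,0,0,0,7,1],[0.234,-0.288,0,0,0,8,1],[0.26,-0.317,0,0,0,9,1]]'; python3 -c "
from h import *
print(shift([.477,.212,.231]), shift([.477,.212,.15]))"
```

```text
time: 0.93
eef_pos: [0.3588, -0.181, 0.2313]
tcp_rot: [[0.971, 0.238, -0.0], [0.238, -0.971, -0.0], [-0.0, 0.0, -1.0]]
contact_force: [1.8, -0.5, 0.5]
grip_width: 0.0855
finger_force: 0.0
[ 2.082e-01 -3.537e-01  1.000e-04] [ 0.2083 -0.3537  0.0811]
```

```bash
python3 -m pendant '[[0.02,-0.034,0,0,0,0,1],[0.04,-0.068,0,0,0,0,1],[0.06,-0.102,0,0,0,0,1],[0.08,-0.136,0,0,0,0,1],[0.1,-0.17,0,0,0,0,1],[0.12,-0.204,0,0,0,0,1],[0.14,-0.238,0,0,0,0,1],[0.16,-0.272,0,0,0,0,1],[0.18,-0.306,0,0,0,0,1],[0.2,-0.34,0,0,0,0,1]]'; python3 -m pendant '[[0.008,-0.014,0,0,0,0,1],[0.008,-0.014,0,0,0,0,1],[0.008,-0.014,0.02,0,0,0,1],[0.008,-0.014,0.04,0,0,0,1],[0.008,-0.014,0.06,0,0,0,1],[0.008,-0.014,0.08,0,0,0,1],[0.008,-0.014,0.1,0,0,0,1],[0.008,-0.014,0.12,0,0,0,1],[0.008,-0.014,0.12,0,0,0,1],[0.008,-0.014,0.12,0,0,0,1]]'; python3 - <<'E'
from h import *
print(shift([.477,.212,.111]))
for n in C:
    p,d=eyes.grab_frame(n); cv2.imwrite(f"pics/{n}1.png",p[:,:,::-1]); np.save(f"pics/{n}1.npy",d)
a=cv2.imread("pics/scene1.png")[100:290,290:540]; b=cv2.imread("pics/top1.png")[110:300,90:240]
cv2.imwrite("pics/v1.png",np.hstack([cv2.resize(x,None,fx=2,fy=2,interpolation=cv2.INTER_CUBIC) for x in(a,b)]))
E
```

```text
time: 1.77
eef_pos: [0.4723, 0.1965, 0.2312]
tcp_rot: [[0.971, 0.238, -0.0], [0.238, -0.971, -0.0], [-0.0, 0.0, -1.0]]
contact_force: [1.1, -0.2, 0.6]
grip_width: 0.0853
finger_force: 0.0
time: 2.6
eef_pos: [0.4761, 0.2096, 0.111]
tcp_rot: [[0.971, 0.238, -0.002], [0.238, -0.971, -0.001], [-0.002, 0.0, -1.0]]
contact_force: [-0.7, 0.6, -0.1]
grip_width: 0.0853
finger_force: 0.0
[ 0.0014 -0.0021  0.    ]
```

View pics/v1.png

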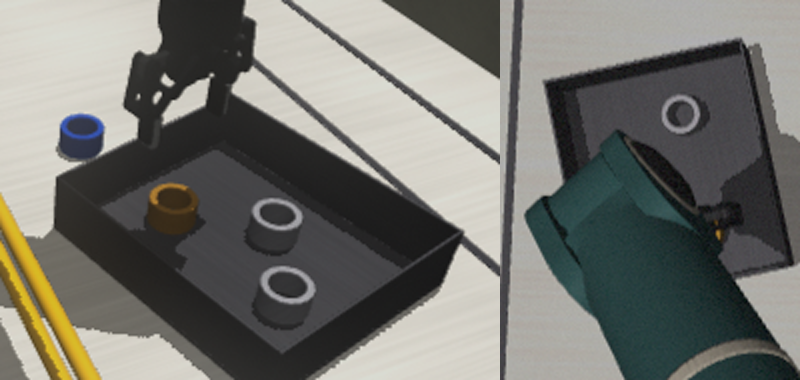

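The picture shows the open fingers above the bin, with tips at crop (150,140) and (217,108), straddling the brass bush rim at crop (173,192). The rings are untouched and clear. I descend to TCP z ≈ 7 mm.

```bash
python3 -c "
from h import *
print(((proj('scene',np.array([.476,.2096,.124]))-[290,100])*2).round(1))"
python3 -m pendant '[[0.001,-0.002,0.02,0,0,0,1],[0.001,-0.002,0.04,0,0,0,1],[0.001,-0.002,0.06,0,0,0,1],[0.001,-0.002,0.075,0,0,0,1],[0.001,-0.002,0.085,0,0,0,1],[0.001,-0.002,0.092,0,0,0,1],[0.001,-0.002,0.098,0,0,0,1],[0.001,-0.002,0.104,0,0,0,1],[0.001,-0.002,0.104,0,0,0,1],[0.001,-0.002,0.104,0,0,0,1]]'
```

```text
[179.6 128.1]
time: 3.53
eef_pos: [0.4773, 0.2125, 0.0076]
tcp_rot: [[0.971, 0.238, 0.0], [0.238, -0.971, 0.0], [0.0, -0.0, -1.0]]
contact_force: [0.6, 0.7, 0.4]
grip_width: 0.0853
finger_force: 0.0
```

```bash
python3 -m pendant '[[0,0,0,0,0,0,0.8],[0,0,0,0,0,0,0.7],[0,0,0,0,0,0,0.6],[0,0,0,0,0,0,0.4],[0,0,0,0,0,0,0.2],[0,0,0,0,0,0,0],[0,0,0,0,0,0,0],[0,0,0,0,0,0,0],[0,0,0,0,0,0,0],[0,0,0,0,0,0,0]]'
```

```text
time: 4.37
eef_pos: [0.4774, 0.2123, 0.0081]
tcp_rot: [[0.971, 0.238, 0.001], [0.238, -0.971, -0.0], [0.001, 0.0, -1.0]]
contact_force: [-4.7, -2.2, 14.8]
grip_width: 0.0503
finger_force: 59.7
```

Gripped at 50 mm opening and 60 N. Now a gentle lift straight up.

```bash
python3 -m pendant '[[0,0,-0.004,0,0,0,0],[0,0,-0.012,0,0,0,0],[0,0,-0.024,0,0,0,0],[0,0,-0.04,0,0,0,0],[0,0,-0.06,0,0,0,0],[0,0,-0.085,0,0,0,0],[0,0,-0.11,0,0,0,0],[0,0,-0.13,0,0,0,0],[0,0,-0.14,0,0,0,0],[0,0,-0.14,0,0,0,0]]'; python3 -m pendant '[[0,0,-0.02,0,0,0,0],[0,0,-0.04,0,0,0,0],[0,0,-0.055,0,0,0,0],[0,0,-0.065,0,0,0,0],[0,0,-0.07,0,0,0,0],[0,0,-0.07,0,0,0,0]]'; python3 - <<'E'
from h import *
print(shift([.5857,-.3137,.218]))
for n in C:
    p,d=eyes.grab_frame(n); cv2.imwrite(f"pics/{n}2.png",p[:,:,::-1]); np.save(f"pics/{n}2.npy",d)
a=cv2.imread("pics/scene2.png")[20:260,290:540]
cv2.imwrite("pics/v2.png",cv2.resize(a,None,fx=2.4,fy=2.4,interpolation=cv2.INTER_CUBIC))
E
```

```text
time: 5.2
eef_pos: [0.478, 0.2127, 0.1497]
tcp_rot: [[0.971, 0.238, 0.004], [0.238, -0.971, 0.001], [0.004, -0.0, -1.0]]
contact_force: [0.4, 0.5, -2.4]
grip_width: 0.0501
finger_force: 62.9
time: 5.7
eef_pos: [0.4772, 0.2123, 0.2173]
tcp_rot: [[0.971, 0.238, 0.0], [0.238, -0.971, -0.0], [0.0, 0.0, -1.0]]
contact_force: [-0.8, -0.4, -3.4]
grip_width: 0.05
finger_force: 63.7
[-0.02    0.5367 -0.0006]
```

View pics/v2.png

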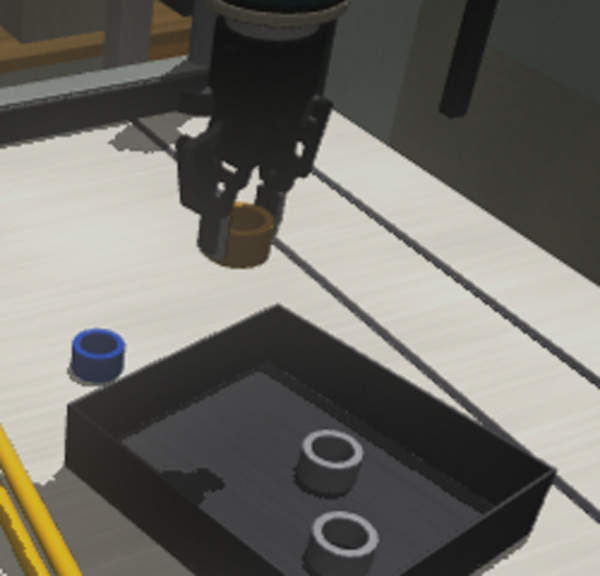

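The bush (crop (249,235)) hangs level between the pads with its underside near z ≈ 0.21, and both steel rings stayed put. Now I carry it over the rail at that height.

```bash
python3 -m pendant '[[0,0.008,0,0,0,0,0],[-0.001,0.022,0,0,0,0,0],[-0.002,0.045,0,0,0,0,0],[-0.003,0.073,0,0,0,0,0],[-0.004,0.103,0,0,0,0,0],[-0.005,0.133,0,0,0,0,0],[-0.006,0.163,0,0,0,0,0],[-0.007,0.193,0,0,0,0,0],[-0.008,0.223,0,0,0,0,0],[-0.009,0.253,0,0,0,0,0]]'; python3 -m pendant '[[-0.001,0.03,0,0,0,0,0],[-0.002,0.06,0,0,0,0,0],[-0.003,0.09,0,0,0,0,0],[-0.004,0.12,0,0,0,0,0],[-0.005,0.15,0,0,0,0,0],[-0.006,0.18,0,0,0,0,0],[-0.007,0.21,0,0,0,0,0],[-0.008,0.235,0,0,0,0,0],[-0.009,0.255,0,0,0,0,0],[-0.01,0.27,0,0,0,0,0]]';python3 -m pendant '[[0,0.006,0,0,0,0,0],[-0.001,0.01,0,0,0,0,0],[-0.001,0.012,0,0,0,0,0],[-0.001,0.012,0,0,0,0,0],[-0.001,0.012,0,0,0,0,0]]'; python3 - <<'E'
from h import *
print(shift([.5857,-.3137,.167]))
E
```

```text
time: 6.63
eef_pos: [0.5283, -0.0377, 0.2165]
tcp_rot: [[0.971, 0.238, -0.001], [0.238, -0.971, -0.0], [-0.001, -0.0, -1.0]]
contact_force: [0.8, 0.2, -2.0]
grip_width: 0.0497
finger_force: 63.7
time: 7.47
eef_pos: [0.5825, -0.3028, 0.2158]
tcp_rot: [[0.972, 0.237, -0.002], [0.237, -0.972, 0.0], [-0.002, -0.001, -1.0]]
contact_force: [-0.5, 0.3, -3.6]
grip_width: 0.0498
finger_force: 63.7
time: 7.88
eef_pos: [0.5854, -0.3109, 0.2174]
tcp_rot: [[0.971, 0.24, 0.0], [0.24, -0.971, 0.0], [0.0, -0.0, -1.0]]
contact_force: [0.3, 0.3, -2.9]
grip_width: 0.0497
finger_force: 63.7
[-0.0004  0.0028  0.0504]
```

```bash
python3 -m pendant '[[0,0.001,0.01,0,0,0,0],[0,0.002,0.025,0,0,0,0],[0,0.003,0.04,0,0,0,0],[0,0.003,0.055,0,0,0,0],[0,0.003,0.065,0,0,0,0],[0,0.003,0.07,0,0,0,0],[0,0.003,0.07,0,0,0,0],[0,0.003,0.07,0,0,0,0],[0,0.003,0.07,0,0,0,0]]'; python3 - <<'E'
from h import *
for n in C:
    p,d=eyes.grab_frame(n); cv2.imwrite(f"pics/{n}3.png",p[:,:,::-1]); np.save(f"pics/{n}3.npy",d)
a=cv2.imread("pics/scene3.png")[230:330,85:165]; b=cv2.imread("pics/top3.png")[140:240,350:450]
cv2.imwrite("pics/v3.png",np.hstack([cv2.resize(a,(440,550),interpolation=cv2.INTER_CUBIC),cv2.resize(b,(360,550),interpolation=cv2.INTER_CUBIC)]))
E
```

```text
time: 8.63
eef_pos: [0.5864, -0.315, 0.1481]
tcp_rot: [[0.971, 0.239, 0.001], [0.239, -0.971, -0.0], [0.001, 0.001, -1.0]]
contact_force: [1.0, 0.4, -2.4]
grip_width: 0.0496
finger_force: 63.7
```

View pics/v3.png

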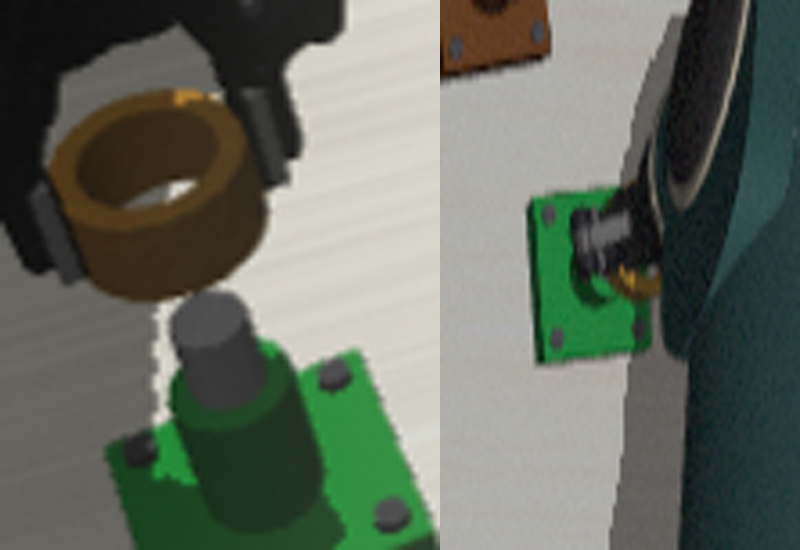

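The scene crop (left) shows the bush level between the pads, its rim centre near crop (150,160) → full (111.8,258.6). The pin top is below it at crop (210,318) → full (122.7,287.3). The top view is mostly blocked by the wrist. I measure bush relative to pin from the same camera's depth.

```bash
cat > m.py <<'E'
from h import *
import sys
from scipy.optimize import least_squares
from cell import sensors
k=sys.argv[1]; s=sensors.get_state(); T=np.array(s["eef_pos"])
im=cv2.imread(f"pics/scene{k}.png"); W=cloud("scene",np.load(f"pics/scene{k}.npy"))
hsv=cv2.cvtColor(im,cv2.COLOR_BGR2HSV)
near=np.hypot(W[...,0]-T[0],W[...,1]-T[1])<.04
brass=near&(W[...,2]>T[2]-.012)&(W[...,2]<T[2]+.04)&(hsv[...,0]>7)&(hsv[...,0]<30)&(hsv[...,1]>90)
q=W[brass]; zt=np.percentile(q[:,2],97); print("brass n",len(q),"z",q[:,2].min().round(4),zt.round(4))
# outer side wall: points below rim, facing camera, cylinder of radius 26 mm
cam=-C["scene"]["R"].T@C["scene"]["t"]; f=(cam-T)[:2]; f/=np.linalg.norm(f)
side=q[(q[:,2]<zt-.005)&((q[:,:2]-T[:2])@f>.008)]
r=least_squares(lambda c:np.hypot(side[:,0]-c[0],side[:,1]-c[1])-.026,T[:2],loss="soft_l1",f_scale=.001); print("bush axis",r.x.round(4),len(side),"zmin",np.percentile(side[:,2],[1,3]).round(4))
W0=cloud("scene",np.load("pics/scene0.npy")); n0=(np.hypot(W0[...,0]-.5857,W0[...,1]+.3137)<.02)
p=W0[n0&(W0[...,2]>.088)]; zp=np.percentile(p[:,2],95)
sp=p[(p[:,2]<zp-.004)]
c=least_squares(lambda c:np.hypot(sp[:,0]-c[0],sp[:,1]-c[1])-.011,[.5857,-.3137],loss="soft_l1",f_scale=.001).x
tp=p[p[:,2]>zp-.002]; print("pin axis",c.round(4),len(sp),"top z med",np.median(tp[:,2]).round(4),"top xy",((tp[:,:2].min(0)+tp[:,:2].max(0))/2).round(4))
# rim and pin-top outlines from the model, drawn for comparison
big=cv2.resize(im[230:330,70:170],(600,600),interpolation=cv2.INTER_CUBIC); a=np.linspace(0,2*np.pi,60)
for xy,z,rad,col in((c,T[2]-.004+.03,.026,(255,0,255)),(c,T[2]-.004,.026,(255,255,0)),(c,np.median(tp[:,2]),.011,(0,0,255))):
    P=np.array([((proj("scene",np.array([xy[0]+rad*np.cos(t),xy[1]+rad*np.sin(t),z]))-[70,230]+.5)*6) for t in a])
    cv2.polylines(big,[P.astype(np.int32)],True,col,1)
cv2.imwrite(f"pics/o{k}.png",big); print("T",T.round(4))
E
python3 m.py 3
```

```text
brass n 1118 z 0.1446 0.1764
bush axis [ 0.5858 -0.3138] 400 zmin [0.1467 0.1474]
pin axis [ 0.5864 -0.3131] 124 top z med 0.1098 top xy [ 0.5871 -0.3128]
T [ 0.5863 -0.315   0.1481]
```

View pics/o3.png

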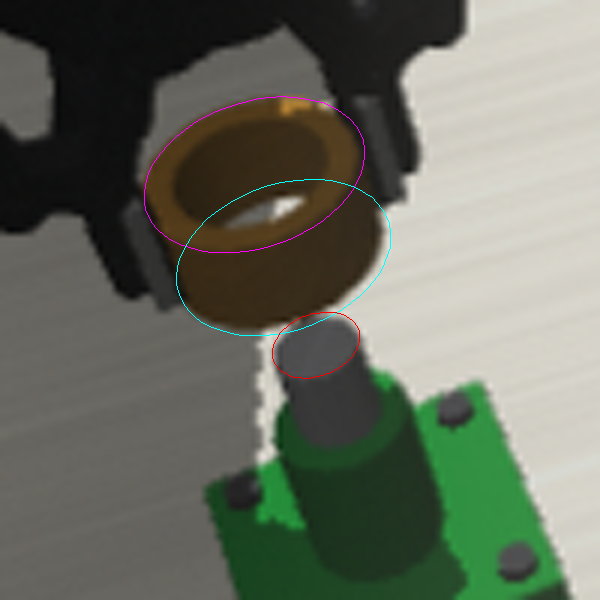

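The predicted outlines (magenta and cyan for a bush centred on the pin axis with its underside 4 mm below the TCP, red for the pin top) lie on the real edges within about 0.5 px. The bush is about 0.9 mm off axis, with a gap of about 35 mm. I apply a small correction and go 20 mm down.

```bash
python3 -m pendant '[[0.0005,-0.0005,0.004,0,0,0,0],[0.0005,-0.0005,0.009,0,0,0,0],[0.0005,-0.0005,0.014,0,0,0,0],[0.0005,-0.0005,0.018,0,0,0,0],[0.0005,-0.0005,0.02,0,0,0,0],[0.0005,-0.0005,0.02,0,0,0,0],[0.0005,-0.0005,0.02,0,0,0,0],[0.0005,-0.0005,0.02,0,0,0,0],[0.0005,-0.0005,0.02,0,0,0,0],[0.0005,-0.0005,0.02,0,0,0,0]]'; python3 - <<'E'
from h import *
from cell import sensors
for n in C:
    p,d=eyes.grab_frame(n); cv2.imwrite(f"pics/{n}4.png",p[:,:,::-1]); np.save(f"pics/{n}4.npy",d)
    print(sensors.get_state()["eef_pos"])
E
python3 m.py 4
```

```text
time: 9.57
eef_pos: [0.5864, -0.3144, 0.1275]
tcp_rot: [[0.971, 0.238, 0.0], [0.238, -0.971, -0.0], [0.0, 0.0, -1.0]]
contact_force: [-0.6, -0.2, -2.3]
grip_width: 0.05
finger_force: 63.7
[ 0.58640379 -0.3143145   0.1274533 ]
[ 0.5863782  -0.31430961  0.12739653]
brass n 1066 z 0.1249 0.1558
bush axis [ 0.5857 -0.3131] 378 zmin [0.126  0.1269]
pin axis [ 0.5864 -0.3131] 124 top z med 0.1098 top xy [ 0.5871 -0.3128]
T [ 0.5864 -0.3143  0.1274]
```

View pics/o4.png

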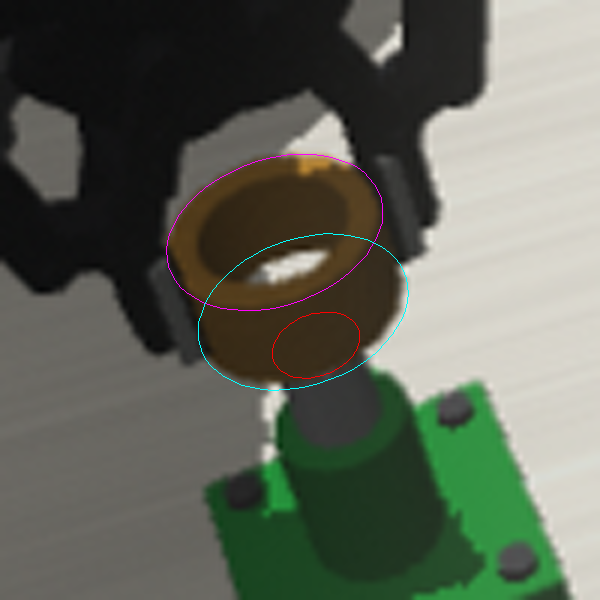

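View pics/scene4.png

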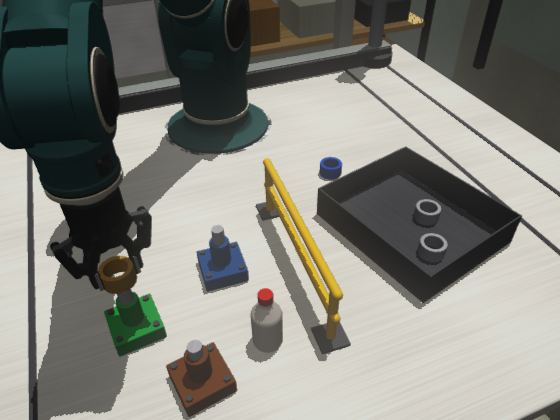

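The full scene shows the bush over the green gauge at (117,272), with the rings, bottle, rail and both gauges where they were. It is centred within 1 mm, level, about 15 mm above the pin, and still, so I hand it in.

```bash
python3 -c "
from cell import sensors, ctrl
import numpy as np
print(np.abs(sensors.get_state()['joint_vel']).max()); print(ctrl.job_done())"
```

```text
0.0014957473443897634
the job is handed in; nothing more can be done
None
```

The job is handed in at about 10 s on the clock: the bush is held still and level over the green gauge's pin, centred within about 1 mm, with its underside about 15 mm above the pin top by my measurements. No contact with rail, gauges, rings or bottle showed in the pictures or force readings.

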